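Tip the tart tamper out of its holder

ROBOT

A 6-joint arm with a two-finger parallel gripper is mounted at the origin on the work surface. World frame = base frame: x ahead of the robot, y to its left, z up, the work surface at z = 0. Lengths are in m, angles in degrees, forces in N, time in s.
With the tool pointing down it reaches from about 0.4 to 0.825 m from the base axis. Payload 7 kg.
Tool frame: the origin (TCP) lies midway between the tips of the shut fingers; the grasp point (between the pads) lies 19 mm behind it; z points along the fingers, y is the line along which they close (so a half turn about z gives the same grasp; the last joint's range is limited). The gripper opens to 88 mm and grips with 3 to 60 N. Pads are 19 mm wide; open, the fingers measure 130 mm over their backs; the gripper's body (78 mm by 193 mm) begins 47 mm behind the grasp point.
Start: joints at [-52.821, 20.546, 0.682, 0, -70.136, -16.507], TCP at [0.238, -0.632, 0.227] pointing down, gripper open.
Joint ranges: [-176.03, 176.03], [-82.01, 121.73], [-58.28, 71.71], [-173.87, 95.51], [-174.79, -0.11], [-173.66, 173.66]. Speed limits (degrees/s): [136.94, 136.94, 172.46, 180, 180, 180].

INTERFACE

Orientations are given as [roll, pitch, yaw] about the fixed x, y, z axes, in that order (R = Rz(yaw) Ry(pitch) Rx(roll)).
In Python, from plant import r gives the robot as it stands. The module is installed in compiled form; this text tells all that it offers.
- The arm moves only by the tool play_rows, never from a script. Its argument "rows" is a list of rows, each an object with "slide": the shift along the tool's x, y, z as a fraction of full scale, a list of three; "delta_rot": the turn, a rotation vector about the tool's x, y, z as a fraction of full scale, a list of three; "fingers": the opening, from -1 (shut) to 1 (fully open). In form: [{"slide": [x, y, z], "delta_rot": [rx, ry, rz], "fingers": fingers}, ...]. A call has 1 to 8 rows; each row shifts and turns the commanded pose from where the row before left it, along the tool's axes as they then stand; what a row does not reach is not made up. Full scale, the value 1, is 0.15 m for a shift and 0.08 rad for a turn. A row lasts 1/8 s, in which the tool goes at most 62.5 mm and 10.7 degrees, less where a joint would pass 70% of its speed; a pose out of reach is approached as far as the arm can. A call with a number of a shift or a turn outside -1 to 1 is refused whole. A call with a gripper value outside its range is refused whole. The fingers move at their own pace and stop on an object; "squeeze" is the grip in N (left out, the last holds). Time passes only in rows, so rows that do not move let the fingers close. It gives the time, the measured TCP pose, the force, the opening and the grip force at its end, in the units of the state.
- r.get_state(): the state, without advancing time (a new reading comes with each control period).
- r.capture(name): name is "scene" or "top" or "wrist"; returns a dict with "image" (400x640x3 uint8, blue, green, red), "fx", "fy", "cx", "cy" (pixels), "R" (3x3) and "t" (3): a world point X has camera coordinates R X + t; the wrist camera has in their place "T_tool_cam" (4x4, takes a point from camera to tool coordinates, whose origin is the TCP and whose axes are the flange's). Camera axes: x right, y down, z forward; pixel columns grow to the right and rows downward; lengths in m; the calibration is good to about 2 mm. A picture is of the moment at which its call begins: read the wrist's pose just before it. There is no depth.
- r.close_job(): hands the job in; it is judged then, once.
The state is a dict: "time_s": time; "joints": joint angles; "qd": joint speeds; "joint_torque": joint torques, N m; "tcp_pos": TCP position; "eef_rot": TCP orientation; "contact_force": force on the tool from outside, world axes, zero at the start; "moment": the same for the moment, N m; "gripper_width": finger opening in m; "gripper_force": force on a finger pad.
Only numpy, scipy, OpenCV 4.12 (cv2) and the standard library are available. Lean on these libraries where they do the work, as an engineer would, in place of code of your own. Each camera call takes 0.05 s, during which the arm holds its last target. There are 200 camera calls.

TASK

The wooden tart tamper has dropped to the bottom of the tall square steel holder, too deep to grip. Push the holder's top over towards the pan in front of it, mouth well down, and keep it there until the tamper has slid out into the pan; then let the holder swing back upright, with the pan still flat on the table.

Things in the scene. Friction and masses are not known exactly. Their poses are not given: they have to be found in the camera images.
- stand: Fixed dark steel stand of the square holder (a like stand with a ROUND tube is not part of the job). Origin on the table under the holder's centre line; z up, x points the way it tips, to the pan. The pivot axis runs along y, 170 mm above the origin. Side posts at y = -37 and +37 mm, 26 mm wide, rise to 188 mm; base plate 110 mm wide, x = -90 to +40 mm, 12 mm thick
- holder (a joint): Tilt (rad) of the square steel tube, 50 mm wide, 3 mm walls, from 80 mm below the pivot to 100 mm above. 0 = upright; grows as the mouth goes to the stand's +x; 1.57 = level; stop at 2.4. Heavy foot: under 6 N on its plain back (-x) face 80 mm above the pivot tips it; let go, it swings upright in about a second. The tamper slides out at 1.8 to 2.0; 2.25 is safe
- tamper: Wooden tart tamper, 60 mm long: square foot 32 x 32 x 16 mm, 18 mm stem, 28 mm round head; 50 g or so. Origin at its centre, half-way along; z runs along its length to the round head. It starts standing on the holder's floor, its top about 100 mm below the mouth
- pan: Loose open aluminium pan, 265 (x) x 162 (y) x 45 mm high, 3 mm walls, 0.6 kg. Origin: centre of its underside, z up. It stands flat on the table in front of the stand, its near wall about 60 mm beyond the pivot, its x along the stand's x

How it is judged (in metres and radians):
On the way, in this order (a step that is already met when the one before it is completed fails the run):
1. the holder is tipped past level (value of joint holder above 1.57 rad).
2. the tamper lies in the pan (x of tamper in the frame of pan between -0.13 and 0.13 m and y of tamper in the frame of pan between -0.08 and 0.08 m and z of tamper in the frame of pan between 0 and 0.045 m), for 0.1 s.
At the end, for the whole second after the job is handed in: The tamper lies at rest inside the pan (its centre within the pan's walls and below their rim), the holder is upright again (within 0.2 rad) and the pan stands flat on the table (within 0.15 rad) (all of step 2 and linear speed of tamper below 0.03 m/s and value of joint holder below 0.2 rad and angle between pan's own z axis and vertical below 0.15 rad and height (world z) of pan below 0.01 m); the robot touches nothing.
It also fails if it takes over 48 s, if anything falls off the work surface, if the arm or the gripper's body presses on something with over 40 N, if the wrist force passes 120 N, or if a joint passes its speed limit or range.

## Working session

There is one attempt and no reset: what is moved stays moved. The work goes in short steps, Python scripts to look and compute and a tool call to move; the robot and the scene stay as the last step left them, time stands still between calls to the robot, and variables do not carry over. Pictures are saved under pics/ and viewed, at most 10 in all, crops included, and the job is handed in when it is done.

Besides the shell and the picture viewer there is one more tool, called after ">>>" by a JSON object that holds its "op" and its "data". play_rows: Moves the arm, as the interface text tells. Shift numbers are shares of 0.15 m and turn numbers shares of 0.08 rad, none past 1 either way. Its arguments: {"type":"object","properties":{"rows":{"type":"array"},"squeeze":{"type":"number"}},"required":["rows"]}

```bash
mkdir -p pics; python3 - <<'E'
from plant import r
import cv2,pickle
d={n:r.capture(n) for n in("scene","top")}
pickle.dump(d,open('c.pkl','wb'))
for n in d: cv2.imwrite(f'pics/{n}0.png',d[n]["image"]); print(n,d[n]["fx"],d[n]["cx"],d[n]["cy"],d[n]["R"],d[n]["t"])
print(r.get_state())
E
```

```text
scene 495.45715452637313 322.5194153073728 206.4265586322657 [[-0.42934366  0.90306723 -0.01155869]
 [ 0.77039926  0.35953045 -0.52651954]
 [-0.47132684 -0.23496264 -0.85008445]] [ 0.24023031 -0.3784715   1.49536761]
top 506.15981303440304 320.2149259753553 200.08172694508974 [[-1.68068238e-03 -9.99779625e-01  2.09255146e-02]
 [-9.96737617e-01 -1.37042966e-05 -8.07101117e-02]
 [ 8.06926120e-02 -2.09928957e-02 -9.96517938e-01]] [-0.02244509  0.61896711  1.28389464]
{'time_s': 0.1, 'joints': array([-5.28199577e+01,  2.05867655e+01,  6.40123638e-01, -1.49215102e-02,
       -7.01355547e+01, -1.65064046e+01]), 'qd': array([ 0.02865965, -0.08919716,  0.15415726,  0.0451706 ,  0.03441506,
       -0.07858194]), 'joint_torque': array([-1.47921295e-03, -5.84165668e+01,  2.93751812e+01,  7.01554075e+00,
        1.01598114e-02, -3.16669775e-05]), 'tcp_pos': array([ 0.23811452, -0.63115873,  0.22573997]), 'eef_rot': array([ 1.79917205e+02, -9.90574355e-03, -1.59331435e+02]), 'contact_force': array([ 0.09293728, -0.90496129,  0.2257677 ]), 'moment': array([0.052064  , 0.00628381, 0.01146969]), 'gripper_force': 0.0, 'gripper_width': 0.08793978988674174}
```

View pics/top0.png

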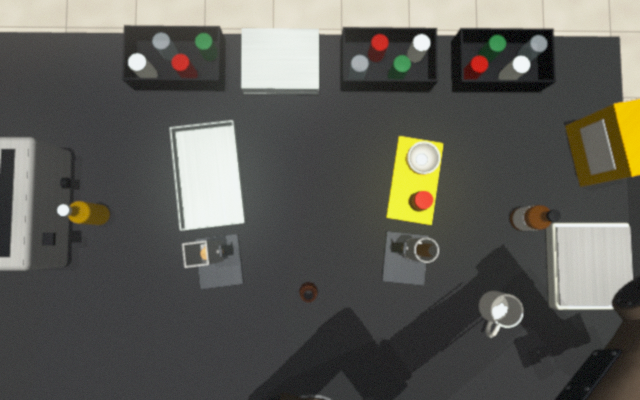

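View pics/scene0.png

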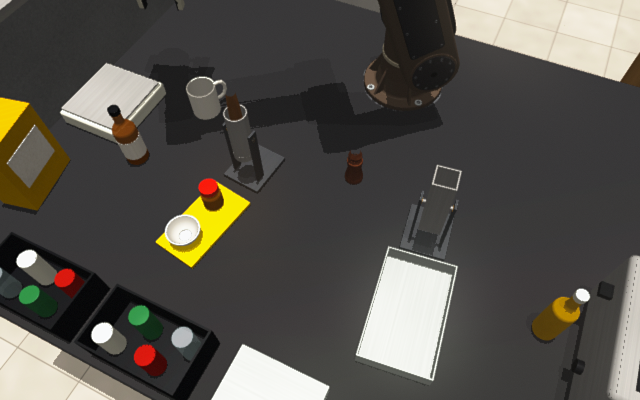

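The top view shows the square holder's mouth at about (196,253), its base plate at (221,262) and the pan at (207,175). In the scene view the mouth is at (447,177) and the pan at (407,313). The round decoy is the stand at (405,255) in the top view.

```bash
python3 - <<'E'
import pickle,cv2,numpy as np
d=pickle.load(open('c.pkl','rb'))
a=cv2.resize(d['top']['image'][110:300,150:270],None,fx=3.1,fy=3.1,interpolation=cv2.INTER_CUBIC)
b=cv2.resize(d['scene']['image'][150:270,390:490],None,fx=4,fy=4,interpolation=cv2.INTER_CUBIC)
o=np.zeros((590,780,3),np.uint8);o[:a.shape[0],:a.shape[1]]=a;o[:b.shape[0],375:375+b.shape[1]]=b
cv2.imwrite('pics/crop.png',np.clip(o*1.6,0,255).astype(np.uint8))
E
```

```text
(no output)
```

View pics/crop.png

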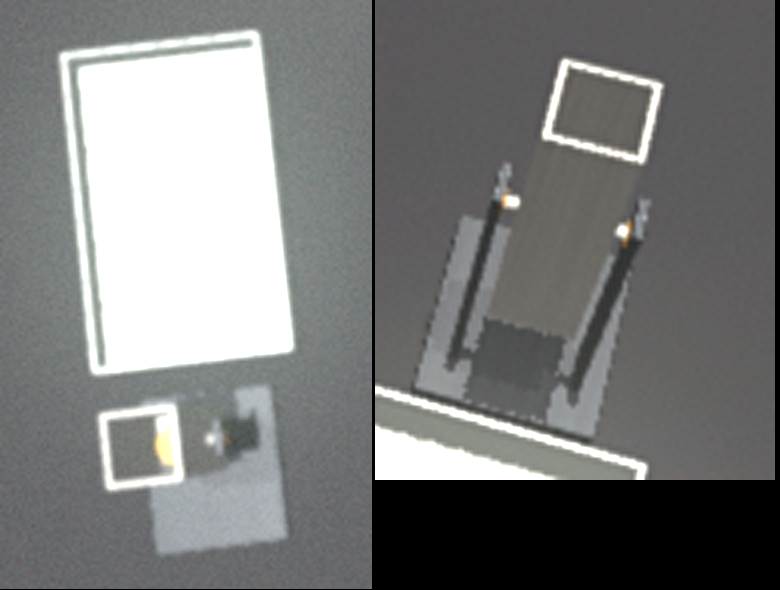

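The crops show the mouth corners at (100,412), (178,405), (183,480), (107,489) on the left and (562,60), (662,83), (644,162), (546,138) on the right. The pan rim corners are (62,53), (259,32), (294,350), (95,373).

```bash
cat > h.py <<'E'
import numpy as np
def ray(c,u,v):
    R=np.array(c["R"]);t=np.array(c["t"])
    return -R.T@t, R.T@np.array([(u-c["cx"])/c["fx"],(v-c["cy"])/c["fy"],1])
def onz(c,p,z):
    o,d=ray(c,*p); return o+d*(z-o[2])/d[2]
E
python3 - <<'E'
import pickle,numpy as np
from h import *
np.set_printoptions(precision=4,suppress=True)
d=pickle.load(open('c.pkl','rb'))
T=lambda L:[(x/3.1+149.66,y/3.1+109.66) for x,y in L]
S=lambda L:[((x-375)/4+389.6,y/4+149.6) for x,y in L]
def rep(n,c,L,z):
    P=np.array([onz(c,p,z) for p in L]); print(n,P[:,:2].tolist(),'mean',P.mean(0))
    return P
def yaw(P): # order: far-left, far-right, near-right, near-left
    v=(P[0]+P[1]-P[2]-P[3]); return np.degrees(np.arctan2(v[1],v[0]))
for n,L,z in(("mouth",[(100,412),(178,405),(183,480),(107,489)],.27),("pan",[(62,53),(259,32),(294,350),(95,373)],.045),("base",[(145,402),(270,387),(286,537),(158,553)],.012)):
    P=rep(n,d['top'],T(L),z); print(yaw(P),np.linalg.norm(P[0]-P[1]),np.linalg.norm(P[1]-P[2]))
P=rep("mouthS",d['scene'],S([(562,60),(662,83),(644,162),(546,138)]),.27)
E
```

```text
mouth [[0.510679731775414, 0.26940076649755107], [0.51526535799484, 0.21749295845705616], [0.4653278350020765, 0.21335550721030433], [0.4595007414240227, 0.2637216745485307]] mean [0.4877 0.241  0.27  ]
5.544983860237439 0.052109965490231856 0.0501086290520109
pan [[0.8057699788103412, 0.36284655093158374], [0.8239529836191322, 0.20084725402333564], [0.5602768935789826, 0.16917303795334485], [0.5417296165831826, 0.33031658930326563]] mean [0.6829 0.2658 0.045 ]
6.936750505639371 0.1630165447512713 0.2655717161568783
base [[0.5182788037724407, 0.2967546378799485], [0.530604313284556, 0.1930713954726812], [0.4064894334341643, 0.17841000437681895], [0.39374355652362913, 0.2838181169581192]] mean [0.4623 0.238  0.012 ]
6.333390480536332 0.10441327952333168 0.12497783719181173
mouthS [[0.46734417221405866, 0.2129050815519397], [0.45997393476061976, 0.2624897316380897], [0.509270832833328, 0.26859037118527046], [0.5158768732058613, 0.22099701073138223]] mean [0.4881 0.2412 0.27  ]
```

>>> {"op": "play_rows", "data": {"rows": [{"slide":[0,0,-0.33],"delta_rot":[0,0,0.77],"fingers":-1},{"slide":[0,0,-0.33],"delta_rot":[0,0,0.77],"fingers":-1},{"slide":[0,0,-0.33],"delta_rot":[0,0,0.77],"fingers":-1},{"slide":[0,0,-0.33],"delta_rot":[0,0,0.77],"fingers":-1},{"slide":[-0.25,0.25,0],"delta_rot":[0,0,0],"fingers":-1},{"slide":[-0.25,0.25,0],"delta_rot":[0,0,0],"fingers":-1},{"slide":[-0.25,0.25,0],"delta_rot":[0,0,0],"fingers":-1},{"slide":[-0.25,0.25,0],"delta_rot":[0,0,0],"fingers":-1}], "squeeze": 20}}

```text
time_s: 1.1
tcp_pos: [0.3709, -0.4638, 0.4242]
eef_rot: [180.0, -0.0, -173.5]
contact_force: [0.1, 0.3, 1.6]
gripper_width: 0.013
gripper_force: 0.0
```

>>> {"op": "play_rows", "data": {"rows": [{"slide":[-0.25,0.25,0],"delta_rot":[0,0,0],"fingers":-1},{"slide":[-0.25,0.25,0],"delta_rot":[0,0,0],"fingers":-1},{"slide":[-0.25,0.25,0],"delta_rot":[0,0,0],"fingers":-1},{"slide":[-0.2,0.3,0],"delta_rot":[0,0,0],"fingers":-1},{"slide":[0,0.36,0],"delta_rot":[0,0,0],"fingers":-1},{"slide":[0,0.36,0],"delta_rot":[0,0,0],"fingers":-1},{"slide":[0,0.36,0],"delta_rot":[0,0,0],"fingers":-1},{"slide":[0,0.36,0],"delta_rot":[0,0,0],"fingers":-1}]}}

```text
time_s: 2.1
tcp_pos: [0.4684, -0.0764, 0.4243]
eef_rot: [180.0, -0.0, -173.5]
contact_force: [1.8, 0.2, 0.1]
gripper_width: 0.0004
gripper_force: 0.0
```

```bash
cat >> h.py <<'E'
th=np.radians(6.6); S=np.array([[np.cos(th),np.sin(th)],[-np.sin(th),np.cos(th)]]); O=np.array([.488,.241])
def st():
    from plant import r
    q=r.get_state(); p=q['tcp_pos']; print('t',q['time_s'],'stand xy',(S@(p[:2]-O)).round(4),'z',p[2].round(4),'rpy',q['eef_rot'].round(1),'F',q['contact_force'].round(1),'j',q['joints'].round(0))
E
python3 -c "from h import *;st()"
```

```text
t 2.1 stand xy [-0.0559 -0.3131] z 0.4243 rpy [ 180.    -0.  -173.5] F [1.8 0.2 0.1] j [ 15.  -3.  -2.  -0. -90. -98.]
```

>>> {"op": "play_rows", "data": {"rows": [{"slide":[0.035,0.35,0],"delta_rot":[0,0,0],"fingers":-1},{"slide":[0.035,0.35,0],"delta_rot":[0,0,0],"fingers":-1},{"slide":[0.035,0.35,0],"delta_rot":[0,0,0],"fingers":-1},{"slide":[0.035,0.35,0],"delta_rot":[0,0,0],"fingers":-1},{"slide":[0.035,0.35,0],"delta_rot":[0,0,0],"fingers":-1},{"slide":[0.035,0.34,0],"delta_rot":[0,0,0],"fingers":-1},{"slide":[0,0,0.2],"delta_rot":[0,0,0],"fingers":-1},{"slide":[0,0,0],"delta_rot":[0,0,0],"fingers":-1}]}}

```text
time_s: 3.1
tcp_pos: [0.4009, 0.2296, 0.3926]
eef_rot: [-179.8, -0.2, -173.4]
contact_force: [-0.7, -0.5, 0.5]
gripper_width: 0.0004
gripper_force: 0.0
```

```bash
python3 - <<'E'
from h import *;st()
from plant import r
import cv2
w=r.capture("wrist");s=r.capture("scene")
print(w["T_tool_cam"].round(3) if hasattr(w["T_tool_cam"],'round') else w["T_tool_cam"])
import numpy as np
cv2.imwrite('pics/w1.png',np.hstack([cv2.resize(w["image"],(400,250)),s["image"][100:350,240:640]]))
E
```

```text
t 3.1 stand xy [-0.0878 -0.0013] z 0.3926 rpy [-179.8   -0.2 -173.4] F [-0.7 -0.5  0.5] j [  54.   -4.   -7.   -0.  -87. -138.]
[[-0.    -0.966 -0.26   0.069]
 [ 1.    -0.     0.    -0.001]
 [-0.    -0.26   0.966 -0.157]
 [ 0.     0.     0.     1.   ]]
```

View pics/w1.png

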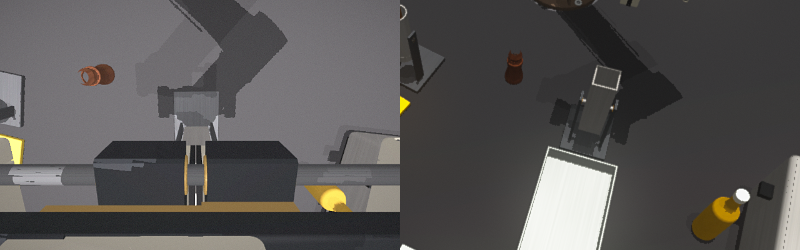

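The wrist view shows the stand's base plate at about (196,105), centred on the fingers, and the holder is still upright. Next I'll descend and work out the push path.

>>> {"op": "play_rows", "data": {"rows": [{"slide":[0,0,0.25],"delta_rot":[0,0,0],"fingers":-1},{"slide":[0,-0.01,0.25],"delta_rot":[0,0,0],"fingers":-1},{"slide":[0,0.01,0.25],"delta_rot":[0,0,0],"fingers":-1},{"slide":[0,0,0.23],"delta_rot":[0,0,0],"fingers":-1},{"slide":[0,0,0],"delta_rot":[0,0,0],"fingers":-1}]}}

```text
time_s: 3.82
tcp_pos: [0.4018, 0.2285, 0.2469]
eef_rot: [-179.9, -0.1, -173.5]
contact_force: [-1.0, -0.6, 0.8]
gripper_width: 0.0004
gripper_force: 0.0
```

```bash
python3 - <<'E'
from h import *;st()
a,h=.010,.075
for q in np.r_[np.arange(0,2.31,.1533)]:
    u=np.array([np.sin(q),np.cos(q)]);n=np.array([-np.cos(q),np.sin(q)])
    p=h*u+(.025+a*abs(np.cos(q)))*n+[0,.17]
    print(round(q,2),p.round(4), 'slide', ((p-l)*[-1,-1]/.15).round(3) if q else ''); l=p
E
```

```text
t 3.825 stand xy [-0.0871 -0.0025] z 0.2469 rpy [-1.799e+02 -1.000e-01 -1.735e+02] F [-1.  -0.6  0.8] j [  54.   -1.  -23.   -0.  -68. -138.]
0.0 [-0.035  0.245] slide 
0.15 [-0.023   0.2494] slide [-0.08 -0.03]
0.31 [-0.0103  0.2519] slide [-0.085 -0.017]
0.46 [0.0029 0.2523] slide [-0.088 -0.002]
0.61 [0.016  0.2504] slide [-0.088  0.012]
0.77 [0.0288 0.2464] slide [-0.085  0.027]
0.92 [0.0408 0.2402] slide [-0.08   0.041]
1.07 [0.0517 0.232 ] slide [-0.072  0.055]
1.23 [0.061 0.222] slide [-0.062  0.066]
1.38 [0.0685 0.2107] slide [-0.05   0.076]
1.53 [0.074  0.1982] slide [-0.036  0.083]
1.69 [0.0775 0.1873] slide [-0.024  0.072]
1.84 [0.0797 0.1767] slide [-0.014  0.071]
1.99 [0.0803 0.1658] slide [-0.005  0.073]
2.15 [0.0795 0.1547] slide [0.006 0.074]
2.3 [0.077  0.1437] slide [0.016 0.074]
```

>>> {"op": "play_rows", "data": {"rows": [{"slide":[-0.17,0.017,0],"delta_rot":[0,0,0],"fingers":-1},{"slide":[-0.13,0,0],"delta_rot":[0,0,0],"fingers":-1},{"slide":[-0.05,0,0],"delta_rot":[0,0,0],"fingers":-1},{"slide":[-0.08,0,-0.02],"delta_rot":[0,0,0],"fingers":-1},{"slide":[-0.085,0,-0.017],"delta_rot":[0,0,0],"fingers":-1},{"slide":[-0.088,0,0],"delta_rot":[0,0,0],"fingers":-1},{"slide":[-0.088,0,0.012],"delta_rot":[0,0,0],"fingers":-1},{"slide":[-0.085,0,0.027],"delta_rot":[0,0,0],"fingers":-1}]}}

```text
time_s: 4.82
tcp_pos: [0.5181, 0.2457, 0.2469]
eef_rot: [-180.0, -0.0, -173.4]
contact_force: [-3.5, 0.2, 0.2]
gripper_width: 0.0005
gripper_force: 1.4
```

```bash
python3 - <<'E'
from h import *;st()
from plant import r
import cv2
s=r.capture("scene")
cv2.imwrite('pics/s2.png',cv2.resize(s["image"][100:350,340:600],None,fx=2,fy=2))
E
```

```text
t 4.825 stand xy [0.0304 0.0012] z 0.2469 rpy [-180.    -0.  -173.4] F [-3.5  0.2  0.2] j [  45.   10.  -11.   -0.  -69. -128.]
```

View pics/s2.png

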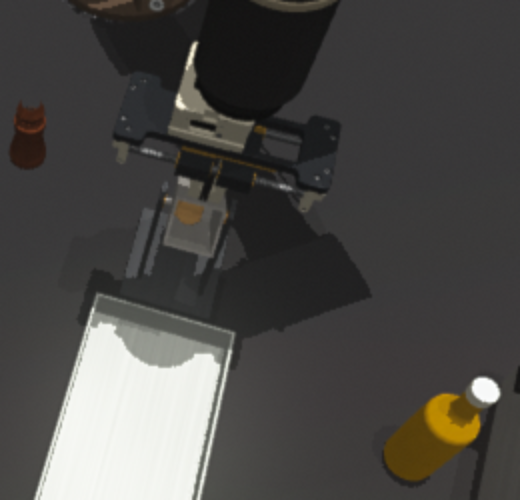

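The holder is tilting towards the pan, with its mouth at about (195,220) and the tamper visible inside. I'll continue along the path.

>>> {"op": "play_rows", "data": {"rows": [{"slide":[-0.075,0,0.043],"delta_rot":[0,0,0],"fingers":-1},{"slide":[-0.07,0,0.055],"delta_rot":[0,0,0],"fingers":-1},{"slide":[-0.062,0,0.066],"delta_rot":[0,0,0],"fingers":-1},{"slide":[-0.05,0,0.076],"delta_rot":[0,0,0],"fingers":-1},{"slide":[-0.036,0,0.083],"delta_rot":[0,0,0],"fingers":-1},{"slide":[-0.024,0,0.072],"delta_rot":[0,0,0],"fingers":-1},{"slide":[-0.014,0,0.071],"delta_rot":[0,0,0],"fingers":-1},{"slide":[-0.005,0,0.073],"delta_rot":[0,0,0],"fingers":-1}]}}

```text
time_s: 5.88
tcp_pos: [0.568, 0.2515, 0.1662]
eef_rot: [180.0, 0.1, -173.4]
contact_force: [-0.7, 0.2, 4.6]
gripper_width: 0.0003
gripper_force: 2.1
```

```bash
python3 -c "from h import *;st()"
```

```text
t 5.875 stand xy [0.0807 0.0013] z 0.1662 rpy [ 1.800e+02  1.000e-01 -1.734e+02] F [-0.7  0.2  4.6] j [  42.   18.  -11.    0.  -61. -125.]
```

>>> {"op": "play_rows", "data": {"rows": [{"slide":[0.006,0,0.074],"delta_rot":[0,0,0],"fingers":-1},{"slide":[0.016,0,0.074],"delta_rot":[0,0,0],"fingers":-1},{"slide":[0,0,0],"delta_rot":[0,0,0],"fingers":-1},{"slide":[0,0,0],"delta_rot":[0,0,0],"fingers":-1},{"slide":[0,0,0],"delta_rot":[0,0,0],"fingers":-1},{"slide":[0,0,0],"delta_rot":[0,0,0],"fingers":-1},{"slide":[0,0,0],"delta_rot":[0,0,0],"fingers":-1},{"slide":[0,0,0],"delta_rot":[0,0,0],"fingers":-1}]}}

```text
time_s: 6.88
tcp_pos: [0.5644, 0.2511, 0.1444]
eef_rot: [180.0, 0.0, -173.4]
contact_force: [4.3, -0.2, 2.0]
gripper_width: 0.0005
gripper_force: 1.9
```

```bash
python3 - <<'E'
from h import *;st()
from plant import r
import cv2
s=r.capture("scene")
cv2.imwrite('pics/s3.png',cv2.resize(s["image"][130:400,320:580],None,fx=2,fy=2))
E
```

```text
t 6.875 stand xy [0.077  0.0012] z 0.1444 rpy [ 180.     0.  -173.4] F [ 4.3 -0.2  2. ] j [  42.   19.  -13.    0.  -58. -126.]
```

View pics/s3.png

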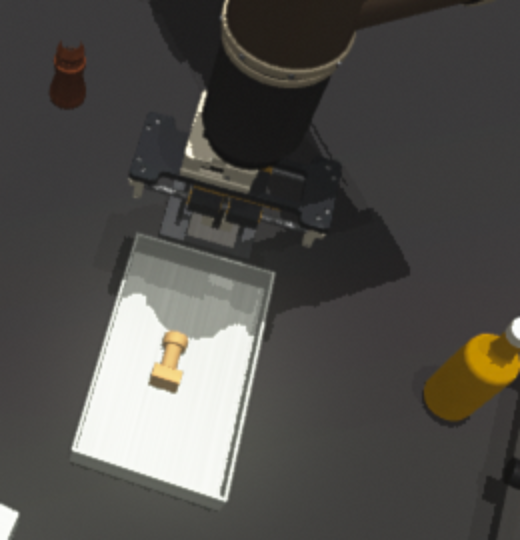

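The tamper lies in the pan at about (170,360), and the pan is flat. I'll retrace the path so the holder follows the fingers back upright.

>>> {"op": "play_rows", "data": {"rows": [{"slide":[-0.016,0,-0.074],"delta_rot":[0,0,0],"fingers":-1},{"slide":[-0.006,0,-0.074],"delta_rot":[0,0,0],"fingers":-1},{"slide":[0.005,0,-0.073],"delta_rot":[0,0,0],"fingers":-1},{"slide":[0.014,0,-0.071],"delta_rot":[0,0,0],"fingers":-1},{"slide":[0.024,0,-0.072],"delta_rot":[0,0,0],"fingers":-1},{"slide":[0.036,0,-0.083],"delta_rot":[0,0,0],"fingers":-1},{"slide":[0.05,0,-0.076],"delta_rot":[0,0,0],"fingers":-1},{"slide":[0.062,0,-0.066],"delta_rot":[0,0,0],"fingers":-1}]}}

```text
time_s: 7.92
tcp_pos: [0.5381, 0.248, 0.2332]
eef_rot: [180.0, -0.0, -173.4]
contact_force: [0.7, -0.2, 3.2]
gripper_width: 0.0007
gripper_force: 1.3
```

>>> {"op": "play_rows", "data": {"rows": [{"slide":[0.07,0,-0.055],"delta_rot":[0,0,0],"fingers":-1},{"slide":[0.075,0,-0.043],"delta_rot":[0,0,0],"fingers":-1},{"slide":[0.085,0,-0.027],"delta_rot":[0,0,0],"fingers":-1},{"slide":[0.088,0,-0.012],"delta_rot":[0,0,0],"fingers":-1},{"slide":[0.088,0,0],"delta_rot":[0,0,0],"fingers":-1},{"slide":[0.085,0,0.017],"delta_rot":[0,0,0],"fingers":-1},{"slide":[0.08,0,0.02],"delta_rot":[0,0,0],"fingers":-1},{"slide":[0.08,0,0],"delta_rot":[0,0,0],"fingers":-1}]}}

```text
time_s: 8.93
tcp_pos: [0.441, 0.2367, 0.247]
eef_rot: [-180.0, -0.0, -173.4]
contact_force: [-0.3, -0.6, 0.9]
gripper_width: 0.0002
gripper_force: 0.0
```

>>> {"op": "play_rows", "data": {"rows": [{"slide":[0.13,0,0],"delta_rot":[0,0,0],"fingers":-1},{"slide":[0.15,0,0],"delta_rot":[0,0,0],"fingers":-1},{"slide":[0,0,-0.25],"delta_rot":[0,0,0],"fingers":-1},{"slide":[0,0,-0.25],"delta_rot":[0,0,0],"fingers":-1},{"slide":[0,0,-0.15],"delta_rot":[0,0,0],"fingers":-1},{"slide":[0,0,0],"delta_rot":[0,0,0],"fingers":-1},{"slide":[0,0,0],"delta_rot":[0,0,0],"fingers":-1},{"slide":[0,0,0],"delta_rot":[0,0,0],"fingers":-1}]}}

```text
time_s: 9.93
tcp_pos: [0.3997, 0.2318, 0.3442]
eef_rot: [-179.9, -0.1, -173.4]
contact_force: [0.7, 0.4, -1.1]
gripper_width: 0.0004
gripper_force: 0.0
```

```bash
python3 - <<'E'
from h import *;st()
from plant import r
import cv2
s=r.capture("scene")
cv2.imwrite('pics/s4.png',cv2.resize(s["image"][130:400,320:580],None,fx=2,fy=2))
E
```

```text
t 9.925 stand xy [-0.0887  0.001 ] z 0.3442 rpy [-1.799e+02 -1.000e-01 -1.734e+02] F [ 0.7  0.4 -1.1] j [  55.   -3.  -13.   -0.  -81. -138.]
```

View pics/s4.png

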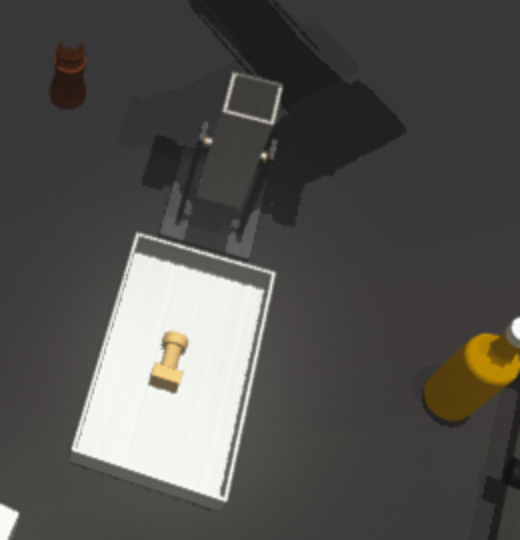

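The holder is upright again, its mouth at about (254,98) in the crop, the same place as at the start. The tamper is at rest in the flat pan at about (170,360). I'll let it settle for one second and hand in.

>>> {"op": "play_rows", "data": {"rows": [{"slide":[0,0,0],"delta_rot":[0,0,0],"fingers":-1},{"slide":[0,0,0],"delta_rot":[0,0,0],"fingers":-1},{"slide":[0,0,0],"delta_rot":[0,0,0],"fingers":-1},{"slide":[0,0,0],"delta_rot":[0,0,0],"fingers":-1},{"slide":[0,0,0],"delta_rot":[0,0,0],"fingers":-1},{"slide":[0,0,0],"delta_rot":[0,0,0],"fingers":-1},{"slide":[0,0,0],"delta_rot":[0,0,0],"fingers":-1},{"slide":[0,0,0],"delta_rot":[0,0,0],"fingers":-1}]}}

```text
time_s: 10.98
tcp_pos: [0.4002, 0.2322, 0.3451]
eef_rot: [180.0, -0.0, -173.4]
contact_force: [-0.5, -0.6, -0.0]
gripper_width: 0.0004
gripper_force: 0.0
```

```bash
python3 -c "
from plant import r
print(r.close_job())"
```

```text
the job is handed in; nothing more can be done
None
```

The job is handed in at about 11 s (no verdict was returned): in the last picture the tamper lies in the flat pan, the holder is upright, and the arm is clear of everything.

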